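# Release the ratchet clamp that holds the jar

## Task

Two ratchet clamps stand on the worktop, one holding a jar and one holding a tin. Free the jar: on its clamp flip the pawl lever over to its other side, so that it stays there, then slide that clamp's moving jaw back, away from the jar, all the way to its stop. Leave the jar standing upright in its place, and leave the clamp with the tin as it is.

Things in the scene. Friction and masses are not known exactly. Their poses are not given: they have to be found in the camera images.
- jar_clamp: Ratchet clamp that holds the jar, fixed to the worktop: wooden board 76 mm wide, 10 thick, two upright aluminium jaws. The tin's clamp looks alike; either may stand left or right. Origin: on the worktop under the closed moving jaw's face. +x runs from the moving to the fixed jaw (away from the robot), y to its left, z up. Board from x = -150 to +80 mm; jar's place at x = 33 mm.
- jar_pawl (a joint): Pawl lever on the jar's clamp, rad: rod with a ball knob, 60 mm from its axis, which runs along the clamp's y at x = -85 mm, z = 50 mm. 0 to 0.3: leans to the jaws, toe in the rack's teeth, jaw locked. Grows as the knob goes over to -x (to the robot), upright at 0.56, to its stop at 1.12: released. Falls by its own weight (0.5 N at the knob) to the side it leans to and stays there.
- jar_pawl_knob (a point): Centre of the black ball knob (18 mm across) on the pawl lever of the jar's clamp, about 101 mm above the worktop when at either side, 110 mm when upright. It can be pinched from above across the clamp's y, or pushed.
- jar_jaw (a joint): Moving jaw of the jar's clamp, m: 0 (at the jar) to 0.060 (rear stop), growing as it slides back along the clamp's -x. With the pawl released it slides with about 2 N of friction and stays where it is left; with the pawl engaged it goes back a few mm at most.
- jar_jaw_grip (a point): Point in the upright grip tab on top of the jar clamp's moving jaw, 88 mm above the worktop. The tab is 26 mm wide (along the clamp's y), 12 mm thick; its top is 15 mm above this point and its sides are free down to 29 mm below it. Pinch it from above across the clamp's y.
- jar_centre (a point): Centre, half-way up, of the jar: a food jar with a red screw lid, 65 mm across and 100 mm tall, standing on the board between the jaws; its top is 110 mm above the worktop.
- tin_clamp: The other clamp, of the same make but opened wider (board from x = -150 to +99 mm), fixed, holding a food tin 76 mm across and 110 mm tall. Same origin and axes. Not to be operated.
- tin_pawl (a joint): Pawl lever of the tin's clamp, rad: works as jar_pawl; engaged at 0 to 0.3. To be left so.
- tin_centre (a point): Centre, half-way up, of the tin in the other clamp. To be left standing.
Things that resemble listed ones, but are neither listed nor needed, are in the scene too. Leave any purple look-alike of the part that bears jar_centre alone.

How it is judged (in metres and radians):
On the way, in this order (a step that is already met when the one before it is completed fails the run):
1. the pawl lever of the jar's clamp is flipped over to the release side while the jaw is still forward (value of joint jar_pawl above 0.85 rad and value of joint jar_jaw below 0.03 m), for 0.1 s.
2. the jaw is slid back (value of joint jar_jaw above 0.048 m), for 0.1 s.
At the end, for the whole second after the job is handed in: The jar clamp's pawl lever lies on its release side (above 0.85 rad of 1.12), its jaw is within 12 mm of its rear stop, the jar is upright (0.15 rad), jar and tin are each within 20 mm of where they were, and the tin's pawl lever is still engaged (below 0.5 rad) (value of joint jar_pawl above 0.85 rad and value of joint jar_jaw above 0.048 m and distance of each of jar_centre, tin_centre from where it was at the start of the episode below 0.02 m and angle between jar_centre's own z axis and vertical below 0.15 rad and value of joint tin_pawl below 0.5 rad); the robot touches nothing.
It fails at once if the pawl lever of the tin's clamp is flipped (value of joint tin_pawl above 0.6 rad).
It fails at once if the jar is knocked over (angle between jar_centre's own z axis and vertical above 0.4 rad).
It fails at once if the tin is knocked over (angle between tin_centre's own z axis and vertical above 0.4 rad).
It also fails if it takes over 35 s, if anything falls off the work surface, if the arm or the gripper's body presses on something with over 40 N, if the wrist force passes 120 N, or if a joint passes its speed limit or range.

## Robot

A 6-joint arm with a two-finger parallel gripper is mounted at the origin on a cart in front of the work surface, level with it; the furniture and walls round the work are solid. World frame = base frame: x ahead of the robot, y to its left, z up, the work surface at z = 0. Lengths are in mm, angles in degrees, forces in N, time in s.
With the tool pointing down it reaches from about 325 to 775 mm from the base axis. Payload 5.5 kg.
Tool frame: the origin (TCP) lies midway between the tips of the shut fingers; the grasp point (between the pads) lies behind it (arm.hold_point_z is the z of the grasp point in the tool frame, in mm); z points along the fingers, y is the line along which they close (so a half turn about z gives the same grasp; the last joint's range is limited). The gripper opens to 85 mm and grips with 20 to 120 N. Pads are 22 mm wide; open, the fingers measure 114 mm over their backs; the gripper's body (76 mm by 85 mm) begins 54 mm behind the grasp point. The pads swing forward as they close: fully open they stand 13 mm farther back than shut.
Start: joints at [-71.774, 5.22, 70.514, -0, 104.267, -3.249], TCP at [219.652, -558.363, 231.275] pointing down, gripper open.
Joint ranges: [-164.24, 164.24], [-49.07, 125.15], [9.68, 141.18], [-86.29, 266.29], [3.28, 154.24], [-151.56, 151.56]. Speed limits (degrees/s): [147.25, 147.25, 172.46, 180, 180, 180].

## Interface

Orientations are given as a 3x3 rotation matrix whose columns are the frame's x, y, z axes.
In Python, from station import readout, capture, ticket, spot_in, regions_of, arm gives the robot as it stands.
- The arm moves only by the tool drive_tool, never from a script. Its argument "increments" is one flat list of numbers, 4 for each row, row after row: the shift along the tool's x, y, z scaled (see below), then the turn about the tool's z scaled (see below). In form: [dx, dy, dz, yaw, dx, dy, dz, yaw, ...]. A call has 1 to 8 rows; each row is the pose to reach, as a shift and turn from the pose commanded when the call began, along the tool's axes at that moment; what a row does not reach only later rows make up. The controller multiplies each number of a shift by 500 mm and each number of a turn by 120 degrees. A row lasts 1/8 s, in which the tool goes at most 62.5 mm and 10.7 degrees, less where a joint would pass 70% of its speed; a pose out of reach is approached as far as the arm can. A call with a number of a shift or a turn outside -1 to 1 is refused whole. A call with a gripper value outside its range is refused whole. "hand" is the closure, from -1 (fully open) to 1 (shut), set as the call begins (left out, the last holds). The fingers move at their own pace and stop on an object; "squeeze" is the grip in N (left out, the last holds). Time passes only in rows, so rows that repeat a pose let the fingers close. It gives the time, the measured TCP pose, the force, the opening and the grip force at its end, in the units of the state.
- readout.state(): the state, without advancing time (a new reading comes with each control period).
- capture(name): name is "scene" or "top"; returns a dict with "pixels" (384x512x3 uint8, red, green, blue), "z_map" (384x512 float32, mm along the optical axis (not along the pixel's ray), 0 where there is no reading), "fov_y" (degrees; the focal length in pixels is half the picture's height over the tangent of half this angle, whatever the lens; pixels are square), "cx", "cy" (the principal point, pixels), "k1" (the pictures are not rectified: a ray, as slopes to the right and down, at radius r is drawn at 1 + k1 r^2 times it, then the intrinsics apply), "extrinsics" (4x4, takes a point from camera to world coordinates). Camera axes: x right, y up, looking along -z (the intrinsics and any distortion apply to the point x, -y, -z); pixel columns grow to the right and rows downward; lengths in mm; the calibration is good to about 2 mm. A picture is of the moment at which its call begins.
- ticket.sign_off(): hands the job in; it is judged then, once.
Trained networks look in a picture, given as the dict that the camera call returned (one of the last four; its "shot" number tells which), for a name from the list of things; names that differ only in an ending like _2 or _b are one class to them, and where a whole thing is asked for, a point or a joint stands for the part that bears it (a point fixed in the world has none). Each returns a list of dicts, best first, with "score" (0 to 1); they miss things now and then, are a little off and sometimes report something else, mostly with a low value. They report only what shows in the picture. A call takes as long as a camera call. They do not tell look-alikes from the thing itself.
- spot_in(thing, picture): "extent" ([left, top, width, height] in pixels, round what is visible of it).
- regions_of(thing, picture): "pixels" (384x512 bool, what is visible of it) and "extent" ([left, top, width, height] in pixels, round what is visible of it).
The state is a dict: "time_s": time; "joint_positions": joint angles; "qvel": joint speeds; "joint_torque": joint torques, N m; "tcp_pos": TCP position; "tcp_rot": TCP orientation; "contact_force": force on the tool from outside, world axes, zero at the start; "ft_torque": the same for the moment, N m; "gripper_width": opening from 0.0 (shut) to 1.0 (fully open); "grip_force": force on a finger pad.
Only numpy, scipy, OpenCV 4.12 (cv2) and the standard library are available. Lean on these libraries where they do the work, as an engineer would, in place of code of your own. Each camera call takes 0.05 s, during which the arm holds its last target. There are 200 camera calls.

## Working session

There is one attempt and no reset: what is moved stays moved. The work goes in short steps, Python scripts to look and compute and a tool call to move; the robot and the scene stay as the last step left them, time stands still between calls to the robot, and variables do not carry over. Pictures are saved under pics/ and viewed, at most 10 in all, crops included, and the job is handed in when it is done.

Besides the shell and the picture viewer there is one more tool, called after "Request:" as name(argument=value, ...), one argument or row to a line, values as JSON. drive_tool: Moves the arm, as the interface text tells. Its arguments: {"type":"object","properties":{"increments":{"type":"array"},"hand":{"type":"number"},"squeeze":{"type":"number"}},"required":["increments"]}

```bash
mkdir -p pics; ls
cat > h.py <<'E'
import numpy as np,cv2
from station import readout,capture,ticket,spot_in,regions_of,arm
def pts(c):
    h,w=c["z_map"].shape;f=h/2/np.tan(np.radians(c["fov_y"]/2))
    K=np.array([[f,0,c["cx"]],[0,f,c["cy"]],[0,0,1]]);u,v=np.meshgrid(np.arange(w),np.arange(h))
    n=cv2.undistortPoints(np.stack([u,v],-1).reshape(-1,1,2).astype(float),K,np.array([c["k1"],0,0,0,0.])).reshape(h,w,2)
    z=c["z_map"];P=np.stack([n[...,0]*z,-n[...,1]*z,-z],-1)
    E=np.array(c["extrinsics"]);W=P@E[:3,:3].T+E[:3,3];W[z<=0]=np.nan
    return W
E
cat > a.py <<'E'
from h import *
np.set_printoptions(precision=1,suppress=True)
ims=[]
for n in("scene","top"):
    c=capture(n);W=pts(c);np.savez(n,W=W,p=c["pixels"]);cv2.imwrite(f"pics/{n}0.png",c["pixels"][...,::-1])
    for t in("jar_clamp","jar_pawl_knob","jar_jaw_grip","jar_centre","tin_centre"):
        for d in regions_of(t,c)[:4]:
            m=d["pixels"];print(n,t,round(d["score"],2),np.round(d["extent"]),np.nanmedian(W[m],0),np.nanpercentile(W[m][:,2],95))
s=readout.state();print(s["time_s"],s["tcp_rot"],arm.hold_point_z)
E
python3 a.py; python3 -c "
import cv2,numpy as np
a=cv2.imread('pics/scene0.png');b=cv2.imread('pics/top0.png')
"
```

```text
pics
scene jar_clamp 0.71 [238. 168.  64.  53.] [550.   41.5  18.4] 88.96552915038991
scene jar_pawl_knob 0.51 [273. 174.  12.  26.] [527.7  31.1  70.3] 108.42204281330953
scene jar_jaw_grip 0.73 [257. 170.  30.  33.] [583.7  34.   40.5] 96.18175263503593
scene jar_centre 0.74 [256. 173.  29.  32.] [583.7  35.3  39.5] 93.75492689630676
scene jar_centre 0.62 [249. 158.  22.  34.] [622.6  46.6  93.7] 109.58881534750144
scene jar_centre 0.6 [174. 252.  27.  54.] [407.8 443.6  74.2] 98.39220243295404
scene jar_centre 0.56 [175. 228.  30.  36.] [489.8 374.7  90.2] 98.62555483717509
scene tin_centre 0.95 [298. 139.  28.  39.] [ 580.9 -158.4   94.7] 119.26140331840747
top jar_clamp 0.83 [266. 144.  24.  72.] [535.8  31.3  15.1] 94.7223117717958
top jar_jaw_grip 0.69 [266. 164.  19.  37.] [583.5  29.2  54.9] 104.92662406230912
top jar_centre 0.76 [157. 189.  26.  21.] [506.9 364.1  98.5] 103.92592924249102
top jar_centre 0.75 [265. 147.  23.  23.] [629.1  28.2 109.4] 115.10662353804821
top jar_centre 0.67 [140. 216.  23.  22.] [427.  426.9  98.4] 104.17267697423392
top jar_centre 0.27 [328. 157.  26.  27.] [ 589.3 -176.3  117.5] 123.36081715740261
0.6 [[ 0.9  0.4 -0. ]
 [ 0.4 -0.9  0. ]
 [-0.  -0.  -1. ]] -18.700000000000003
```

View pics/scene0.png

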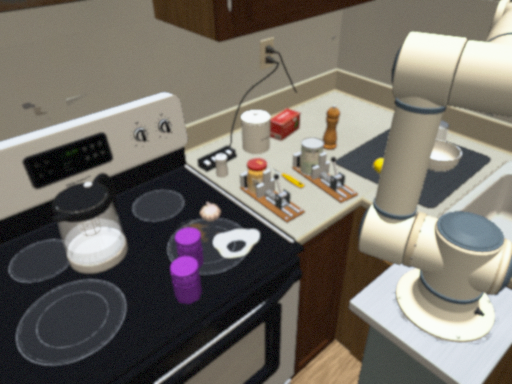

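View pics/top0.png

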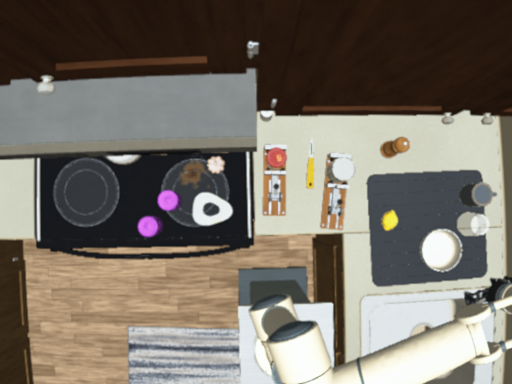

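The scene camera shows the red-lidded jar in its clamp at (257,165), and the tin's clamp at (312,150). In the top view the jar's lid is at (276,157) and the tin at (340,167). Candidates for the jar are the red-lid jar at top (276,157) and the purple canisters at (168,200) and (148,226). The canisters are look-alikes, so I leave them. I choose the left clamp, at top (275,180), and check it in a close crop.

```bash
cat > b.py <<'E'
from h import *
np.set_printoptions(precision=1,suppress=True)
d=np.load("top.npz");W,p=d["W"],d["p"]
roi=(abs(W[...,1]-30)<70)&(W[...,0]>430)&(W[...,0]<700)
b=roi&(W[...,2]>5)&(W[...,2]<16)
(cx,s,a)=cv2.minAreaRect(W[b][:,:2].astype(np.float32));print("board",cx,s,a,b.sum())
f=lambda m:(W[m].mean(0),m.sum())
hsv=cv2.cvtColor(p,cv2.COLOR_RGB2HSV)
lid=roi&(W[...,2]>100)&(hsv[...,1]>150)
print("lid",f(lid),cv2.minEnclosingCircle(W[lid][:,:2].astype(np.float32)))
for k,n in(("top","t"),("scene","s")):
    e=np.load(k+".npz");V=e["W"];m=(abs(V[...,1]-30)<50)&(V[...,0]>430)&(V[...,0]<600)&(V[...,2]>75)
    o=V[m];q=e["p"][m];i=np.argsort(o[:,0]);print(k);print(np.c_[o[i],q[i]][:50])
t=cv2.resize(p[135:235,240:370],None,fx=4.5,fy=4.5,interpolation=cv2.INTER_CUBIC)
s=np.load("scene.npz")["p"];s=cv2.resize(s[130:225,230:360],(585,428),interpolation=cv2.INTER_CUBIC)
cv2.imwrite("pics/c1.png",cv2.resize(np.vstack([t,s]),None,fx=.67,fy=.67)[...,::-1])
E
python3 b.py
```

```text
board (565.9896240234375, 28.879486083984375) (135.94190979003906, 267.8668212890625) 89.58311462402344 852
lid (array([679.8,  28.5, 888.8]), np.int64(10438)) ((672.7847290039062, 31.480985641479492), 71.61805725097656)
top
[[524.8  29.9  79.8 176.  173.  164. ]
 [524.9  33.   79.  175.  179.  177. ]
 [524.9  26.4  75.1 172.  171.  165. ]
 [527.4  30.6  91.7 175.  173.  164. ]
 [527.8  26.8  81.7 178.  178.  171. ]
 [528.1  32.9  78.2 174.  179.  179. ]
 [530.5  27.3  91.8 175.  173.  163. ]
 [530.7  30.3  89.1 171.  169.  162. ]
 [530.9  33.3  86.4 175.  182.  183. ]
 [533.3  27.6  97.8 134.  131.  124. ]
 [533.5  30.6  95.5 140.  141.  136. ]
 [535.4  28.8 117.5  75.   73.   70. ]
 [535.6  25.4 112.7 109.  110.  111. ]
 [535.9  31.4 108.7  90.   91.   90. ]
 [536.3  34.2 104.3 137.  144.  148. ]
 [538.6  25.4 114.4  66.   66.   68. ]
 [538.8  28.4 112.   50.   48.   48. ]
 [538.8  22.  109.2 131.  132.  132. ]
 [538.8  31.5 112.8  56.   55.   56. ]
 [539.2  34.3 107.   97.  101.  104. ]
 [539.4  37.3 105.3 158.  166.  170. ]
 [541.8  25.2 112.8  54.   51.   53. ]
 [541.9  28.3 112
[... 2332 characters left out ...]
538.   31.7 107.9  47.   47.   46. ]
 [538.   23.3 104.  115.  115.  107. ]
 [539.5  34.2  97.4 119.  119.  115. ]
 [539.9  38.  102.6 128.  132.  131. ]
 [540.4  37.4  98.5 149.  152.  150. ]
 [540.5  29.3 109.2  80.   78.   78. ]
 [540.5  33.3 103.8  56.   61.   60. ]
 [541.5  32.5 110.1  90.   88.   86. ]
 [541.7  28.3 111.7 127.  129.  123. ]
 [541.7  32.2 106.3  63.   61.   59. ]
 [542.4  35.7 107.6 102.  102.   98. ]
 [544.1  38.1 100.6 173.  177.  179. ]
 [544.7  29.5 110.7 132.  132.  123. ]
 [545.1  37.2 103.2 158.  160.  155. ]
 [546.5  31.8 107.3 121.  122.  116. ]
 [547.3  35.1 104.8 152.  154.  145. ]
 [578.   22.9  98.8 163.  163.  156. ]
 [578.5  39.1  91.2 132.  125.  116. ]]
```

View pics/c1.png

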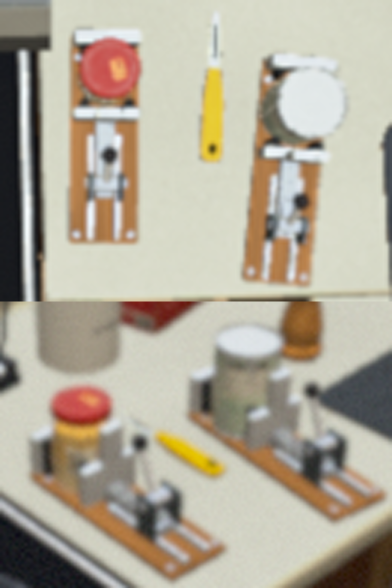

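The crop shows the red-lid jar in the left clamp, with the black knob at crop (109,155) leaning to the jaws. The tin is in the right clamp, so the choice holds. The measured points fit the description:
- **Knob:** about (541,29,102), which puts the pawl axis at x≈509.
- **Tab:** about (587,28).
- **Jar:** about (629,28).
- **Yaw:** about 0.

```bash
cat > g.py <<'E'
import sys
from h import *
def go(x,y,z,yaw=0):
    s=readout.state();R=np.array(s["tcp_rot"]);d=R.T@(np.array([x,y,z])-s["tcp_pos"])/500
    a=np.degrees(np.arctan2(R[1,0],R[0,0]))
    print(s["tcp_pos"],"t",s["time_s"],"F",s["contact_force"],"inc",np.round(d,4),"yaw inc",round((a-yaw)/120,4),"cur",a)
if __name__=="__main__":go(*map(float,sys.argv[1:]))
E
python3 g.py 541 29 200 0; python3 -c "
from h import *
W=np.load('top.npz')['W'];b=(abs(W[...,1]-28)<37)&(W[...,0]>455)&(W[...,0]<580)
p=np.load('top.npz')['p'].astype(int);b&=(p[...,0]-p[...,2]>60)&(abs(W[...,2]-10)<8)
P=W[b]
for x in range(455,580,15):
    q=P[abs(P[:,0]-x)<7.5];print(x,q[:,1].min(),q[:,1].max())
"
```

```text
[ 219.62387931 -558.35483318  231.28020027] t 0.6 F [-0.79076576 -0.45931527 -0.91400167] inc [ 1.0282 -0.8579  0.0626] yaw inc 0.1789 cur 21.47360362273116
455 7.730782147038255 64.13350661377707
470 -3.172293367812813 63.95298873453657
485 -3.173970358255417 63.60068930821502
500 -7.40616191555192 63.18025882121938
515 -8.020932501708714 62.89156032947492
530 -8.269344810815852 62.47656141237979
545 -8.540609920273553 64.99598880072834
560 -8.985574361501136 64.93325896509234
575 -8.897084136330875 64.54828966740243
```

Request:
drive_tool(
  increments=[0.77,-0.64,0,0.179,0.77,-0.64,0,0.179,0.77,-0.64,0,0.179,0.77,-0.64,0,0.179,0.77,-0.64,0,0.179,0.77,-0.64,0,0.179,0.77,-0.64,0,0.179,0.77,-0.64,0,0.179],
  hand=-1,
  squeeze=25,
)

```text
time_s: 1.6
tcp_pos: [460.5, -119.4, 231.6]
tcp_rot: [[1.0, -0.0, 0.001], [-0.0, -1.0, -0.0], [0.001, 0.0, -1.0]]
contact_force: [0.9, -0.5, 0.2]
gripper_width: 1.0
grip_force: 0.0
```

```bash
python3 g.py 541 29 160 0
```

```text
[ 460.50792203 -119.39723712  231.64423495] t 1.6 F [ 0.89500383 -0.5090195   0.15558268] inc [ 0.1608 -0.2969  0.1433] yaw inc -0.0001 cur -0.013477608014973164
```

Request:
drive_tool(
  increments=[0.15,-0.28,0.06,0,0.15,-0.28,0.06,0,0.15,-0.28,0.06,0,0.15,-0.28,0.06,0,0.15,-0.28,0.06,0],
)

```text
time_s: 2.22
tcp_pos: [534.7, 18.3, 201.5]
tcp_rot: [[1.0, -0.0, -0.0], [-0.0, -1.0, -0.0], [-0.0, 0.0, -1.0]]
contact_force: [-0.9, -0.5, 0.9]
gripper_width: 0.996
grip_force: 0.0
```

```bash
cat > k.py <<'E'
from h import *
from g import go
go(541,29,82)
c=capture("top");W=pts(c);p=c["pixels"].astype(int)
m=(W[...,2]>98)&(W[...,2]<120)&(abs(W[...,0]-541)<25)&(abs(W[...,1]-29)<25)&(p.max(-1)<95)
print("knob",m.sum(),W[m].mean(0) if m.any() else 0)
E
python3 k.py
```

```text
[534.73506748  18.28913003 201.48741764] t 2.225 F [-0.8699753  -0.50699898  0.93558976] inc [ 0.0125 -0.0215  0.239 ] yaw inc -0.0 cur -0.0005858696852270988
knob 0 0
```

Request:
drive_tool(
  increments=[0.0125,-0.021,0.08,0,0.0125,-0.021,0.16,0,0.0125,-0.021,0.22,0,0.0125,-0.021,0.239,0,0.0125,-0.021,0.239,0],
)

```text
time_s: 2.9
tcp_pos: [541.1, 28.4, 82.3]
tcp_rot: [[1.0, -0.001, 0.0], [-0.001, -1.0, -0.0], [0.0, 0.0, -1.0]]
contact_force: [0.1, -0.5, 1.2]
gripper_width: 0.999
grip_force: 0.0
```

Request:
drive_tool(
  increments=[0,0,0,0,0,0,0,0,0,0,0,0,0,0,0,0,0,0,0,0,0,0,0,0],
  hand=1,
  squeeze=20,
)

```text
time_s: 3.65
tcp_pos: [541.5, 28.7, 82.2]
tcp_rot: [[1.0, -0.0, 0.001], [-0.0, -1.0, -0.001], [0.001, 0.001, -1.0]]
contact_force: [1.1, -3.0, 2.3]
gripper_width: 0.192
grip_force: 19.5
```

Request:
drive_tool(
  increments=[-0.024,0,-0.011,0,-0.044,0,-0.016,0,-0.064,0,-0.018,0,-0.084,0,-0.016,0,-0.104,0,-0.011,0,-0.12,0,-0.004,0,-0.12,0,-0.004,0,-0.12,0,-0.004,0],
)

```text
time_s: 4.65
tcp_pos: [480.9, 30.6, 83.9]
tcp_rot: [[1.0, 0.001, 0.001], [0.001, -1.0, 0.003], [0.001, -0.003, -1.0]]
contact_force: [2.8, 6.3, -2.2]
gripper_width: 0.188
grip_force: 19.8
```

Request:
drive_tool(
  increments=[0,0,0,0,0,0,0,0,0,0,0,0,0,0,0,0,0,0,-0.08,0,0,0,-0.16,0,0,0,-0.16,0],
  hand=-1,
)

```text
time_s: 5.52
tcp_pos: [482.9, 29.1, 168.0]
tcp_rot: [[1.0, -0.0, 0.007], [-0.0, -1.0, -0.0], [0.007, 0.0, -1.0]]
contact_force: [-0.5, 1.1, -0.1]
gripper_width: 1.001
grip_force: 0.0
```

```bash
cat > v.py <<'E'
import sys
from h import *
from g import go
go(587,28,69)
c=capture("scene");t=c["pixels"][130:225,230:360];W=pts(c);np.savez("scene2",W=W,p=c["pixels"])
cv2.imwrite("pics/"+sys.argv[1],cv2.resize(t,(585,428),interpolation=cv2.INTER_CUBIC)[...,::-1])
E
python3 v.py v1.png
```

```text
[482.85125154  29.10511727 167.9962763 ] t 5.525 F [-0.52680284  1.06049193 -0.09839175] inc [0.2069 0.0021 0.1995] yaw inc -0.0001 cur -0.009293582788361699
```

View pics/v1.png

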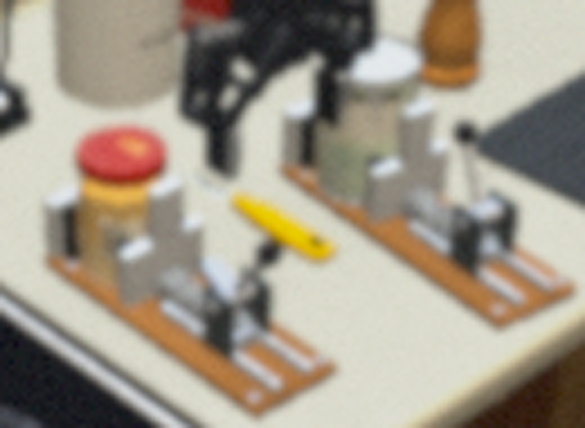

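The lever now lies on the release side, with its knob at crop (268,252). The jar and the tin's clamp are unchanged. Next I measure the tab.

```bash
python3 -c "
from h import *
for n in('top','scene','scene2'):
    W=np.load(n+'.npz')['W'];p=np.load(n+'.npz')['p'].astype(int)
    m=(abs(W[...,2]-102)<(7))&(W[...,0]>570)&(W[...,0]<600)&(abs(W[...,1]-28)<30)&(np.ptp(p,axis=-1)<25)
    P=W[m];print(n,m.sum(),P.mean(0),P.min(0),P.max(0))
W=np.load('scene2.npz')['W'];p=np.load('scene2.npz')['p'].astype(int)
m=(W[...,2]>85)&(W[...,2]<115)&(W[...,0]<510)&(W[...,0]>460)&(abs(W[...,1]-28)<20)&(p.max(-1)<100);print(m.sum(),W[m].mean(0))
"
```

```text
top 31 [584.95815261  27.75420098 103.28131083] [579.79172736  17.19359658  96.3775921 ] [590.06698701  39.24985069 106.83488745]
scene 23 [583.70232035  27.04783416  98.83369794] [578.02217912  14.53045449  95.29780234] [591.75326753  40.39574818 102.58293347]
scene2 23 [583.83671876  27.28580102  99.19791151] [577.9789182   15.12551122  95.11408737] [590.78106467  40.35159987 102.17558464]
16 [478.81643626  34.60748746 104.28832169]
```

Request:
drive_tool(
  increments=[0.1,0.002,0,0,0.204,0.002,0,0,0.204,0.002,0.06,0,0.204,0.002,0.13,0,0.204,0.002,0.18,0,0.204,0.002,0.196,0,0.204,0.002,0.196,0],
)

```text
time_s: 6.45
tcp_pos: [582.6, 28.2, 64.9]
tcp_rot: [[1.0, -0.0, -0.002], [-0.0, -1.0, -0.0], [-0.002, 0.0, -1.0]]
contact_force: [0.8, -0.4, 0.4]
gripper_width: 1.001
grip_force: 0.0
```

Request:
drive_tool(
  increments=[0,0,0,0,0,0,0,0,0,0,0,0,0,0,0,0,0,0,0,0],
  hand=1,
  squeeze=30,
)

```text
time_s: 7.08
tcp_pos: [583.6, 27.1, 66.8]
tcp_rot: [[1.0, -0.001, 0.001], [-0.001, -1.0, -0.002], [0.002, 0.002, -1.0]]
contact_force: [-0.5, -5.9, 4.5]
gripper_width: 0.3
grip_force: 31.1
```

Request:
drive_tool(
  increments=[-0.02,0,0,0,-0.04,0,0,0,-0.06,0,0,0,-0.08,0,0,0,-0.1,0,0,0,-0.115,0,0,0,-0.115,0,0,0,-0.115,0,0,0],
)

```text
time_s: 8.07
tcp_pos: [527.1, 29.1, 66.8]
tcp_rot: [[1.0, 0.0, 0.005], [0.0, -1.0, 0.002], [0.005, -0.002, -1.0]]
contact_force: [8.2, -0.4, 2.4]
gripper_width: 0.297
grip_force: 31.8
```

Request:
drive_tool(
  increments=[-0.004,0,0,0,-0.008,0,0,0,-0.008,0,0,0],
)

```text
time_s: 8.45
tcp_pos: [526.9, 29.1, 66.8]
tcp_rot: [[1.0, 0.0, 0.015], [0.0, -1.0, 0.002], [0.015, -0.002, -1.0]]
contact_force: [26.7, 0.8, -7.6]
gripper_width: 0.304
grip_force: 30.7
```

Request:
drive_tool(
  increments=[0,0,0,0,0,0,0,0,0,0,0,0,0,0,0,0,0,0,-0.08,0,0,0,-0.18,0,0,0,-0.26,0,0,0,-0.26,0],
  hand=-1,
)

```text
time_s: 9.45
tcp_pos: [523.2, 28.2, 200.4]
tcp_rot: [[1.0, -0.0, 0.008], [-0.0, -1.0, 0.0], [0.008, -0.0, -1.0]]
contact_force: [-0.6, -0.2, 0.1]
gripper_width: 0.996
grip_force: 0.0
```

```bash
python3 v.py v2.png; python3 -c "
from h import *
W=np.load('scene2.npz')['W'];p=np.load('scene2.npz')['p'].astype(int)
m=(abs(W[...,2]-102)<7)&(W[...,0]>500)&(W[...,0]<600)&(abs(W[...,1]-28)<30)&(np.ptp(p,axis=-1)<25);P=W[m]
print(m.sum(),P.mean(0),P.min(0),P.max(0))"
```

```text
[523.15092572  28.20855686 200.39939646] t 9.45 F [-0.60240191 -0.21123841  0.10267202] inc [0.1257 0.0004 0.2638] yaw inc -0.0 cur -0.004117121864350372
24 [528.39548486  32.08568614  99.21125017] [524.2781464   18.30836647  95.8509454 ] [535.92256981  45.57730459 102.69617558]
```

View pics/v2.png

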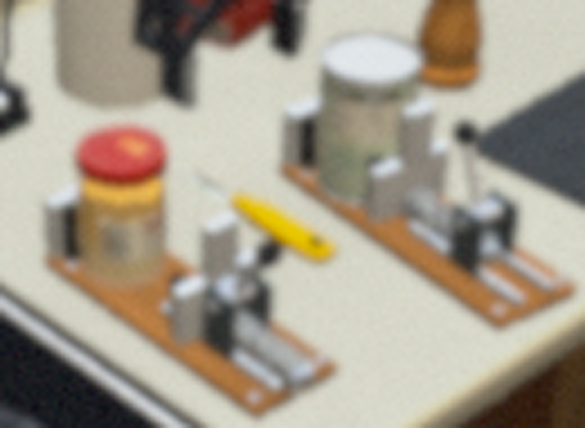

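The jaw is back at its stop: the tab is at crop (220,240), and a 27 N reaction built up with no further motion. The lever is still released, with its knob at (268,252). The jar stands in its place, the tin's clamp is untouched and the gripper is clear.

```bash
python3 -c "
from station import ticket
print(ticket.sign_off())"
```

```text
the job is handed in; nothing more can be done
None
```

The jar is free and the job is handed in (no verdict was returned): its clamp's pawl lever lies released, the jaw is back at its stop, the jar stands in its place, and the tin's clamp was not touched.

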